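# Unlock the medicine box and hold the key turned

### The job

Unlock the mint-green medicine box on the nurses' counter: swing the steel hasp right back off the lock, take the red-headed key out of the rack and push it fully home in the lock, working it past the sticky pins. Then turn it a quarter turn clockwise to the stop and finish still gripping it turned there, because the lock springs back and a nurse is about to lift the lid. Leave the other keys and the things on the counter where they are.

Things in the scene. Friction and masses are not known exactly. Their poses are not given: they have to be found in the camera images.
- keyhole (a point): Centre of the keyway's mouth, on the upright axis of the brass lock cylinder in the box's lid, 121 mm above the counter, 1 mm below the top of the steel collar (50 mm across, 31 mm bore). Axes are the box's and do not turn: x towards the hasp's hinge, z up. The slot, 7 x 16 mm, has its long side along y while the cylinder is unturned. The key goes straight down.
- hasp_hinge (a point): Centre of the hasp's hinge, 126 mm above the counter and 35 mm from the keyhole along the box's +x. The hinge axis is level, along this point's y; axes as the box's.
- hasp_knob (a point): Centre of the black roller (14 mm across, 20 mm long along the hinge axis) at the hasp's free end, 88 mm from the hinge axis. Pinch its flat ends from above, closing along the box's y, all the way round. The 3 mm strap is 14 mm wide by the roller, 36 mm wide from 62 mm to the hinge. Closed, the roller's centre is 26 mm above the lid.
- hasp (a joint): Hasp angle, rad: 0 = level over the keyhole, roller on the robot's side (box -x); 1.57 = upright; 2.85 = stop, folded back. At angle a the roller is at the hinge + 88 mm x (-cos a along box x, sin a up). Stiff hinge (0.06 N m): stays where it is left. May start a little raised.
- cylinder (a joint): Turn of the lock cylinder, rad: 0 = rest, grows clockwise seen from above, stop at 1.57. A spring turns it back when let go (0.13 N m at the stop). The key has about 0.15 rad of play: turn it that much beyond the quarter. Two sprung sticky pins, 10 and 19 mm down on the +x and -x sides of the slot, resist the key with up to about 15 N.
- key_red_bow (a point): Centre of the red key's head: 10 mm thick (point x), 34 mm wide (y), 30 mm high. Below it a black neck 10 x 26 mm, 12 mm high; its underside, 27 mm below this point, stops on the rack (so this point is 63 mm above the counter) or the cylinder; then a steel blade 5 (x) x 14 (y) x 28 mm with tapered tip. 35 g. Stands upright; fits the lock either way round.
- key_red_tip (a point): Tip of the red key's blade, 55 mm below the centre of its head. Fully home it is 28 mm below the keyhole.
- key_red: The red key itself, origin at the blade's tip, z up along the key.
- key_blue_bow (a point): Head of a same-sized blue key, in another slot; leave it.
- key_yellow_bow (a point): Head of a same-sized yellow key, in another slot; leave it.
- medbox: Mint-green steel medicine box, 200 x 240 mm (x, y), lid top 100 mm above the counter, fixed; origin under its centre. Lock with a red band round its collar 45 mm towards -x of the centre of the lid.
- rack: Fixed wooden key rack, 60 x 200 x 36 mm, origin under its centre; slots 32 mm deep in its top at y = -60, 0 and 60 mm of its own frame.
- pill_bottle: White jar with blue lid, 44 mm across, 75 mm high, origin under it; leave it.
- amber_bottle: Amber jar, 48 mm across, 85 mm high, origin under it; leave it.
- cup: Blue ceramic mug, 72 mm across, 85 mm high, origin under it; leave it.
- bowl: Steel bowl, 120 mm across, 45 mm high, origin under it; leave it.
- stapler: Blue and black stapler, 130 x 36 x 44 mm, origin under it; leave it.

How it is judged:
By the outcome, as a careful person would: the job done as asked, in the order asked, and still so for the second after the job is handed in, while the arm keeps its last pose, push and grip.
It also fails if it takes over 67 s, if anything falls off the work surface, if the arm or the gripper's body presses on something with over 40 N, if the wrist force passes 120 N, or if a joint passes its speed limit or range.

### The arm

A 6-joint arm with a two-finger parallel gripper is mounted at the origin on the work surface. World frame = base frame: x ahead of the robot, y to its left, z up, the work surface at z = 0. Lengths are in mm, angles in rad, forces in N, time in s.
With the tool pointing down it reaches from about 400 to 825 mm from the base axis. Payload 7 kg.
Tool frame: the origin (TCP) lies at the very end of the fingers, on their centre line; the grasp point (between the pads) lies 19 mm behind it; z points along the fingers, y is the line along which they close (so a half turn about z gives the same grasp; the last joint's range is limited). The gripper opens to 88 mm and grips with 3 to 60 N. Pads are 19 mm wide; open, the fingers measure 130 mm over their backs; the gripper's body (78 mm by 193 mm) begins 47 mm behind the grasp point.
Start: joints at [-0.862, 0.359, 0.012, 0, -1.224, -0.288], TCP at [275.703, -616.103, 226.561] pointing down, gripper open.
Joint ranges: [-3.07, 3.07], [-1.43, 2.12], [-1.02, 1.25], [-3.03, 1.67], [-3.05, -0], [-3.03, 3.03]. Speed limits (rad/s): [2.39, 2.39, 3.01, 3.14, 3.14, 3.14].

### API

Orientations are given as a unit quaternion [x, y, z, w].
In Python, from plant import bot gives the robot as it stands. Calls block until the motion is done:
- bot.move_ptp(position, orientation): joint-space move of the TCP to a pose.
- bot.line_to(position, velocity=150, ori=None): straight line of the TCP; ori=None keeps the orientation; velocity is the mean speed in mm/s.
- bot.move_joints(angles): joint-space move.
- bot.move_gripper(opening, force=None): finger opening in mm; force is the grip in N (None keeps the last); returns when the fingers have stopped.
- bot.pause(seconds).
- bot.solve_ik(position, orientation): joint angles nearest the present ones, or None.
- bot.read_state(): the state.
- bot.camera(name): name is "side" or "top"; returns the picture (384x512x3 uint8, red, green, blue); there is no depth.
- bot.get_calibration(name): a dict with "fx", "fy", "cx", "cy" (pixels), "distortion" ([k1, k2, p1, p2, k3] as OpenCV has them; the pictures are not rectified), "view" (4x4, takes a point from world to camera coordinates). Camera axes: x right, y up, looking along -z (the intrinsics and any distortion apply to the point x, -y, -z); pixel columns grow to the right and rows downward; lengths in mm; the calibration is good to about 2 mm. A picture is of the moment at which its call begins. get_calibration takes no time and is no camera call.
A pose or a line that the arm cannot do raises bot.Unreachable and nothing moves.
- bot.close_job(): hands the job in; it is judged then, once.
The state is a dict: "t": time; "joint_pos": joint angles; "qvel": joint speeds; "tau": joint torques, N m; "tcp_pos": TCP position; "eef_rot": TCP orientation; "contact_force": force on the tool from outside, world axes, zero at the start; "moment": the same for the moment, N m; "width": finger opening in mm; "finger_force": force on a finger pad.
Only numpy, scipy, OpenCV 4.12 (cv2) and the standard library are available. Lean on these libraries where they do the work, as an engineer would, in place of code of your own. Each camera call takes 0.05 s, during which the arm holds its last target. There are 200 camera calls.

## Working session

There is one attempt and no reset: what is moved stays moved. The work goes in short steps, each a Python script; the robot and the scene stay as the last script left them, time stands still between calls to the robot, and variables do not carry over. Pictures are saved under pics/ and viewed, at most 10 in all, crops included, and the job is handed in when it is done.

```bash
mkdir -p pics; python3 - <<'E'
from plant import bot
import cv2
for n in("side","top"):
    cv2.imwrite(f"pics/{n}0.png",cv2.resize(bot.camera(n)[:,:,::-1],(800,600),interpolation=cv2.INTER_CUBIC))
    c=bot.get_calibration(n);print(n,c)
s=bot.read_state();print(s["t"],s["eef_rot"],s["width"])
E
```

```text
side {'fx': 473.6707378571171, 'fy': 473.6707378571171, 'cx': 250.6069404318903, 'cy': 192.39978506799966, 'distortion': array([-0.03390876,  0.        ,  0.        ,  0.        ,  0.        ]), 'view': array([[-7.98223242e-01, -6.02033300e-01, -1.98887391e-02,
         4.71517239e+02],
       [ 3.29687016e-01, -4.64281903e-01,  8.22039407e-01,
        -2.74721093e+02],
       [-5.04129078e-01,  6.49613901e-01,  5.69083168e-01,
        -1.45003008e+03],
       [ 0.00000000e+00,  0.00000000e+00,  0.00000000e+00,
         1.00000000e+00]])}
top {'fx': 378.7220952725593, 'fy': 378.7220952725593, 'cx': 254.47292968179946, 'cy': 191.25554758851467, 'distortion': array([0.03433931, 0.        , 0.        , 0.        , 0.        ]), 'view': array([[-1.86513671e-03, -9.99828357e-01,  1.84330505e-02,
        -9.18961571e+00],
       [ 9.97587286e-01, -5.81096530e-04,  6.94209504e-02,
        -5.65125970e+02],
       [-6.93983234e-02,  1.85180564e-02,  9.97417142e-01,
        -1.25841117e+03],
       [ 0.00000000e+00,  0.00000000e+00,  0.00000000e+00,
         1.00000000e+00]])}
0.1 [-2.08793311e-01  9.77959518e-01  7.00565729e-04 -2.10156795e-04] 87.47012756851463
```

View pics/side0.png

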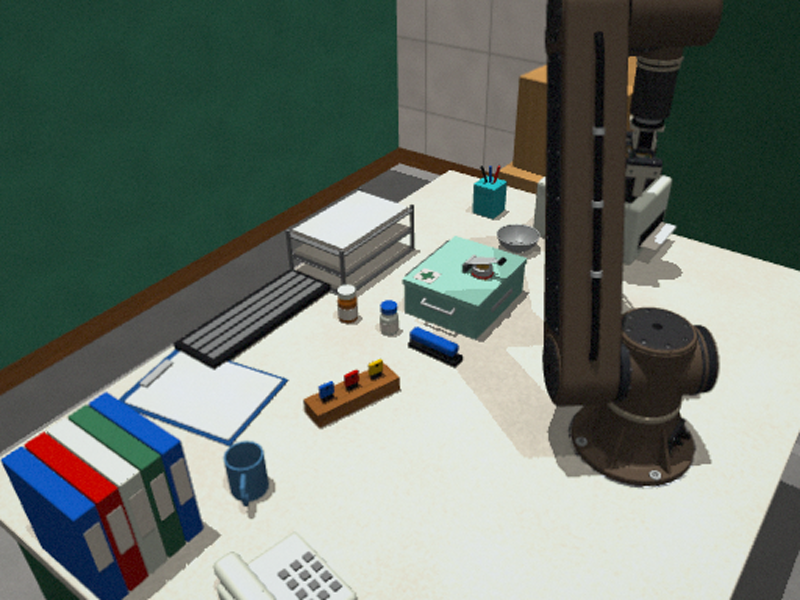

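View pics/top0.png

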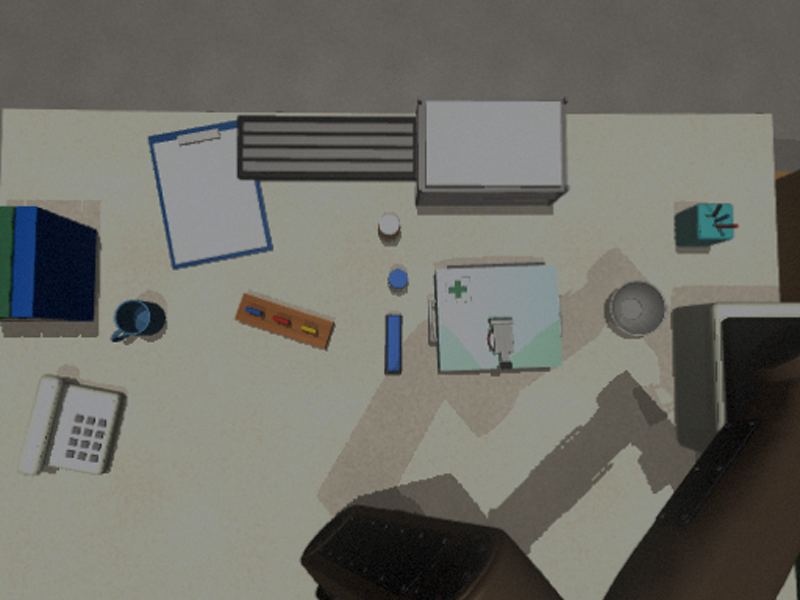

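The side view shows the box at about (465,285) and the rack keys blue, red and yellow at (327,390), (352,378) and (376,369). The top view shows the lock at (500,340) and the red key at (282,320). I'll zoom in on both.

```bash
cat > h.py <<'E'
import numpy as np, cv2
from plant import bot
def K(c): return np.array([[c["fx"],0,c["cx"]],[0,c["fy"],c["cy"]],[0,0,1]])
def ray(n,px):
    c=bot.get_calibration(n); V=c["view"]
    u=cv2.undistortPoints(np.array([[px]],float),K(c),c["distortion"])[0,0]
    R=V[:3,:3]; return -R.T@V[:3,3], R.T@np.array([u[0],-u[1],-1.])
def atz(n,px,z):
    o,d=ray(n,px); return o+d*(z-o[2])/d[2]
def proj(n,P):
    c=bot.get_calibration(n); V=c["view"]; p=(V[:3,:3]@np.asarray(P,float).T).T+V[:3,3]
    p=p*[1,-1,-1]; return cv2.projectPoints(p[None],np.zeros(3),np.zeros(3),K(c),c["distortion"])[0][:,0]
def crops(spec,out,s=5,w=80,h=60):
    ims={}; L=[]
    for n,x,y in spec:
        if n not in ims: ims[n]=bot.camera(n)[:,:,::-1]
        L.append(cv2.resize(ims[n][y:y+h,x:x+w],None,fx=s,fy=s,interpolation=cv2.INTER_CUBIC))
    cv2.imwrite(out,np.vstack([np.hstack(L[i:i+2]) for i in range(0,len(L),2)]))
E
python3 -c "
from h import *
crops([('top',280,175),('side',265,145),('top',145,175),('side',190,215)],'pics/z1.png')"
```

```text
(no output)
```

View pics/z1.png

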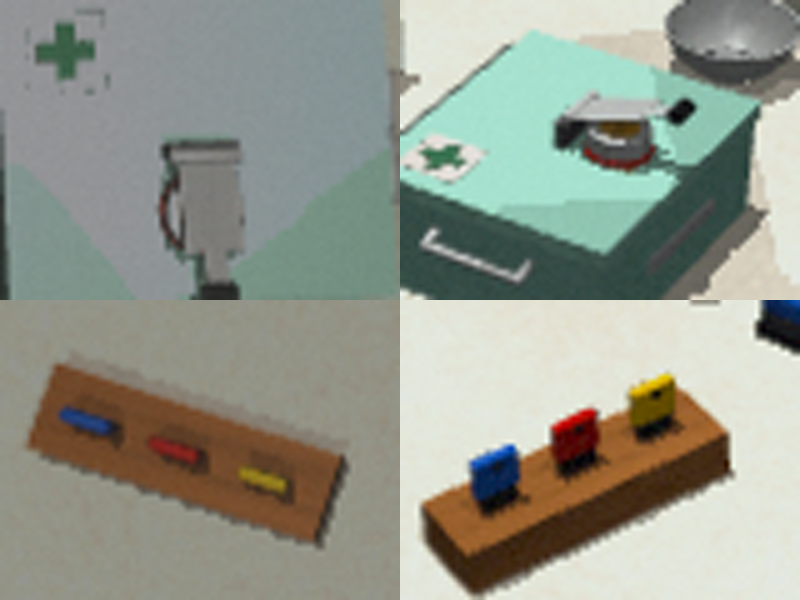

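```bash
cat > fit.py <<'E'
from h import *
from scipy.optimize import least_squares
ims={n:bot.camera(n).astype(int) for n in("top","side")}
def blob(n,c,win):
    x,y,w,h=win; r,g,b=[ims[n][y:y+h,x:x+w,i] for i in range(3)]
    m={'blue':(b>1.5*r)&(b>1.35*g)&(b>60),'red':(r>2.6*g)&(r>2.2*b)&(r>60),'yellow':(g>2.2*b)&(r>1.05*g)&(g>.72*r)&(r>80)}[c].astype(np.uint8)
    k,l,s,cen=cv2.connectedComponentsWithStats(m); i=1+s[1:,4].argmax(); 
    return cen[i]+[x,y],s[i,4]
wins={'top':(145,180,75,40),'side':(190,215,75,60)}
obs=[]
for n in wins:
    for c in('blue','red','yellow'):
        p,a=blob(n,c,wins[n]); obs.append(p); print(n,c,p.round(1),a)
def head(n,x,y,t,z=63):
    C=np.array([[i*5,j*17,k*15] for i in(-1,1) for j in(-1,1) for k in(-1,1)],float)
    R=np.array([[np.cos(t),-np.sin(t),0],[np.sin(t),np.cos(t),0],[0,0,1]])
    h=cv2.convexHull(proj(n,C@R.T+[x,y,z]).astype(np.float32)); m=cv2.moments(h)
    return np.array([m['m10'],m['m01']])/m['m00']
def res(q):
    x,y,t=q; out=[]; i=0
    for n in wins:
        for d in(60,0,-60):
            out.append(head(n,x-d*np.sin(t),y+d*np.cos(t),t)-obs[i]); i+=1
    return np.ravel(out)
p0=atz('top',obs[1],63); f=least_squares(res,[p0[0],p0[1],-.2],diff_step=1e-4)
print('rack/red',f.x.round(3)); print(res(f.x).round(1))
# box
q=lambda *a:np.array(a,float)
corners={'top':q([279.7,169.6],[356.5,169.6],[359,235.5],[280.3,238.7]),'side':q([259.2,177.3],[291,151],[337.4,165],[306.6,196])}
# order: (+x+y),(+x-y),(-x-y),(-x+y)
order={'top':[0,1,2,3],'side':[0,1,2,3]}
def box(P,q):
    x,y,t=q; P=np.atleast_2d(P).astype(float); c,s=np.cos(t),np.sin(t)
    return np.c_[x+c*P[:,0]-s*P[:,1],y+s*P[:,0]+c*P[:,1],P[:,2]]
L=q([100,120,100],[100,-120,100],[-100,-120,100],[-100,120,100])
def rb(v): return np.ravel([proj(n,box(L,v))-corners[n] for n in corners])
g=least_squares(rb,[580,-120,0],loss='soft_l1'); print('box',g.x.round(3)); print(rb(g.x).round(1))
o1,d1=ray('top',(323,233.6));o2,d2=ray('side',(321.4,167))
A=np.c_[d1,-d2];s=np.linalg.lstsq(A,o2-o1,rcond=None)[0]
print('knob tri',(o1+s[0]*d1).round(1),(o2+s[1]*d2).round(1))
for a in(0,.1,.2,.3):
    W=box([-10-88*np.cos(a),0,126+88*np.sin(a)],g.x); print(a,W.round(1),proj('top',W).round(1),proj('side',W).round(1))
W=box([-10,0,126],g.x);print('hinge',proj('top',W).round(1),proj('side',W).round(1),'keyhole',box([-45,0,121],g.x))
E
python3 fit.py
```

```text
top blue [161.9 198.9] 29
top red [179.7 204.7] 26
top yellow [197.3 210.4] 31
side blue [208.6 249. ] 66
side red [224.7 241.7] 64
side yellow [240.  234.7] 60
rack/red [ 5.18968e+02  2.32447e+02 -3.18000e-01]
[ 0.3 -0.   0.1 -0.1  0.2 -0.1 -0.1  0.3 -0.1  0.3  0.   0.2]
box [ 5.20484e+02 -2.13159e+02  3.10000e-02]
[ 0.5  3.7 -1.   1.3 -0.2 -1.4  2.3 -2.1 -0.1  1.   1.5  0.4 -0.4  0.6
 -0.6 -0.7]
knob tri [ 428.3 -212.9  154. ] [ 426.6 -213.9  154.3]
0 [[ 422.5 -216.2  126. ]] [[322.3 235.1]] [[322.2 173.7]]
0.1 [[ 423.  -216.2  134.8]] [[322.9 235.1]] [[322.2 171.6]]
0.2 [[ 424.3 -216.2  143.5]] [[323.4 234.8]] [[322.1 169.5]]
0.3 [[ 426.5 -216.1  152. ]] [[324.  234.2]] [[321.7 167.3]]
hinge [[321.  206.5]] [[301.3 166.7]] keyhole [[ 475.50551794 -214.56568382  121.        ]]
```

```bash
cat >> h.py <<'E'
def Q(t): h=np.pi/2+t/2; return [np.cos(h),np.sin(h),0,0]
def st(m=''):
    s=bot.read_state(); print(m,'t%.1f'%s['t'],'tcp',np.round(s['tcp_pos'],1),'F',np.round(s['contact_force'],1),'w%.1f'%s['width'],'ff',np.round(s['finger_force'],1),'M',np.round(s['moment'],2),flush=True); return s
BT=.031
E
python3 - <<'E'
from h import *
for nm,p,T in(('hasp',[427,-215,200],[BT]),('hasp end',[595,-210,150],[BT]),('red',[519,232,150],[-.318+np.pi/2]),('ins',[475,-214,150],[BT+np.pi/2]),('turned',[475,-214,140],[BT-.15])):
    for k in(-1,0,1):
        j=bot.solve_ik(p,Q(T[0]+k*np.pi)); print(nm,k,None if j is None else np.round(j,2))
st()
p=[427.3,-215]
bot.move_ptp(p+[225],Q(BT)); st()
bot.move_gripper(50); bot.line_to(p+[138],120); st('down')
E
```

```text
hasp -1 [-0.05  0.05 -0.45  0.   -1.07  1.66]
hasp 0 [-0.05  0.05 -0.45  0.   -1.07 -1.49]
hasp 1 [-0.05  0.05 -0.45  0.   -1.07  1.66]
hasp end -1 [-0.03  0.34 -0.19  0.   -1.03  1.63]
hasp end 0 [-0.03  0.34 -0.19  0.   -1.03 -1.51]
hasp end 1 [-0.03  0.34 -0.19  0.   -1.03  1.63]
red -1 [ 0.76  0.25 -0.33  0.   -0.99  2.06]
red 0 [ 0.76  0.25 -0.33  0.   -0.99 -1.08]
red 1 [ 0.76  0.25 -0.33  0.   -0.99  2.06]
ins -1 None
ins 0 [-0.05  0.17 -0.43  0.   -0.97  0.08]
ins 1 None
turned -1 [-0.05  0.18 -0.45  0.   -0.94  1.5 ]
turned 0 [-0.05  0.18 -0.45  0.   -0.94 -1.64]
turned 1 [-0.05  0.18 -0.45  0.   -0.94  1.5 ]
 t0.3 tcp [ 275.7 -616.   226.3] F [ 0.2 -0.9  0.1] w87.7 ff 0.0 M [ 0.02 -0.04  0.  ]
 t1.9 tcp [ 427.4 -215.4  225.1] F [ 0.1 -0.3  0.3] w87.9 ff 0.0 M [-0.03  0.   -0.02]
down t3.6 tcp [ 427.8 -215.1  138.6] F [-0.6  0.1  0. ] w49.9 ff 0.0 M [-0.06 -0.02  0.04]
```

```bash
python3 - <<'E'
from h import *
bot.move_gripper(10,12); s=st('grip')
u=np.array([np.cos(BT),np.sin(BT)]); kh=np.array([475.5,-214.57]); hg=kh+35*u
hg=hg+[0,0]; y0=s['tcp_pos'][1]
if 17<s['width']<23:
    for a in np.linspace(.6,2.88,8):
        r=hg-88*np.cos(a)*u
        bot.line_to([r[0],r[1],126+88*np.sin(a)-14],110); s=st('%.2f'%a)
        if np.abs(s['contact_force']).max()>30: print('STOP'); break
E
```

```text
grip t4.2 tcp [ 427.6 -216.8  138.7] F [ -0.  -10.9   0.9] w19.9 ff 12.0 M [-4.23  0.02 -0.  ]
0.60 t4.6 tcp [ 438.1 -216.5  162. ] F [-0.6 -7.   1.5] w19.8 ff 12.0 M [-2.5  -0.    0.03]
0.93 t5.0 tcp [ 457.  -215.8  182.3] F [-2.1 -6.3  5.1] w19.5 ff 12.0 M [-2.2   0.81  0.  ]
1.25 t5.4 tcp [ 482.9 -214.9  195.7] F [-1.2 -4.7  5.4] w19.8 ff 12.0 M [-1.94  0.51 -0.03]
1.58 t5.8 tcp [ 511.7 -213.9  200.1] F [ 0.2 -5.3  5.7] w20.2 ff 12.0 M [-1.82 -0.15  0.06]
1.90 t6.2 tcp [ 540.5 -212.8  195.4] F [ 1.9 -4.4  4.5] w20.3 ff 12.0 M [-1.58 -0.83  0.01]
2.23 t6.6 tcp [ 566.3 -211.9  181.8] F [ 4.  -3.4  4.4] w20.2 ff 12.0 M [-1.37 -1.57  0.06]
2.55 t7.0 tcp [ 586.  -211.2  160.7] F [ 5.2 -4.6  2.7] w19.8 ff 12.0 M [-1.27 -2.1   0.01]
2.88 t7.4 tcp [ 597.7 -210.7  134.4] F [ 7.3 -3.8 -0.2] w19.7 ff 12.0 M [-1.39 -2.62  0.1 ]
```

```bash
python3 - <<'E'
from h import *
bot.line_to([598.5,-210.9,126],80); st('press')
bot.move_gripper(50); p=bot.read_state()['tcp_pos']
bot.line_to([p[0],p[1],230],200)
p=[519.,232.4]
t=-.318+np.pi/2
bot.move_ptp(p+[180],Q(t)); st()
crops([('top',280,175),('side',265,145),('top',145,175),('side',190,215)],'pics/z2.png')
E
```

```text
press t7.7 tcp [ 599.9 -210.7  126.4] F [ 3.6 -2.1  4.9] w19.7 ff 12.0 M [-0.75 -1.18  0.02]
 t10.8 tcp [519.4 231.7 180. ] F [0.8 0.4 0.7] w49.8 ff 0.0 M [0.08 0.11 0.03]
```

View pics/z2.png

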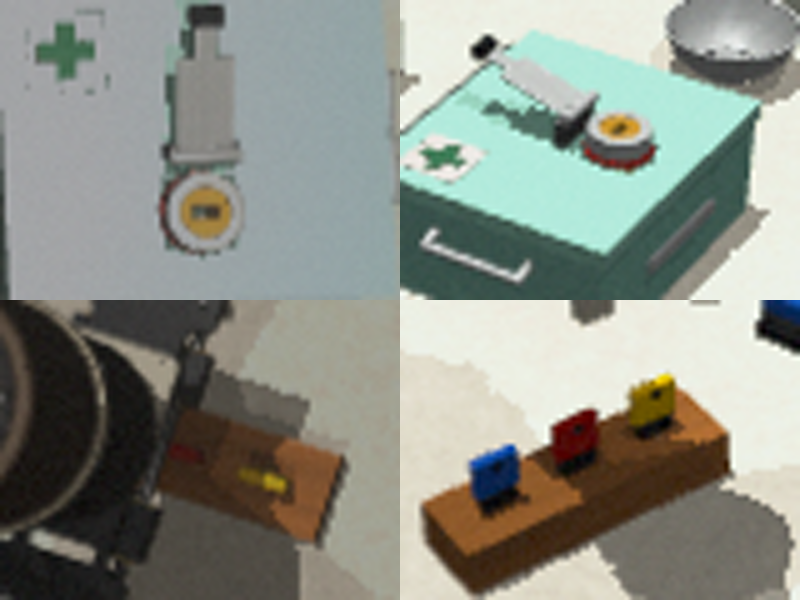

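```bash
python3 - <<'E'
from h import *
def brass(n,x,y,w,h):
    im=bot.camera(n).astype(int)[y:y+h,x:x+w]; r,g,b=im[...,0],im[...,1],im[...,2]
    m=((r>1.6*b)&(g>.5*r)&(r>70)).astype(np.uint8); k,l,s,c=cv2.connectedComponentsWithStats(m); i=1+s[1:,4].argmax()
    pts=cv2.findNonZero((l==i).astype(np.uint8)); M=cv2.moments(cv2.convexHull(pts)); print(n,s[i])
    return np.array([M['m10'],M['m01']])/M['m00']+[x,y]
t=brass('top',310,205,25,25); s=brass('side',290,155,40,35)
a=atz('top',t,121);b=atz('side',s,121); print(t,s,'KH top',a.round(1),'side',b.round(1))
# roller open in top
k=atz('top',(280+206/5,175+15/5),151); print('knob',k.round(1),'yaw',np.arctan2(k[1]-a[1],k[0]-a[0]))
bot.line_to([519,232.4,48],120); st('at key')
bot.move_gripper(5,12); st('g1')
bot.move_gripper(5,50); st('g2')
E
```

```text
top [ 6  8 10  9 64]
side [15 13  8  5 30]
[320.66666667 216.90437158] [308.42028986 170.        ] KH top [ 478.3 -213.   121. ] side [ 480.7 -215.9  121. ]
knob [ 596.3 -210.5  151. ] yaw 0.02113338684531238
at key t12.2 tcp [519.4 232.7  48.7] F [-0.8  1.2 -0.5] w50.1 ff 0.0 M [-0.01  0.   -0.  ]
g1 t12.9 tcp [519.  232.4  48. ] F [ 0.  -0.5  0.2] w9.8 ff 12.0 M [0.02 0.19 0.04]
g2 t13.2 tcp [519.  232.4  48. ] F [-0.9  0.2  0.2] w9.8 ff 50.0 M [0.04 0.2  0.04]
```

```bash
python3 - <<'E'
from h import *
t=-.318+np.pi/2
def soft(n,cx,cy,rad=9):
    P=[]
    for _ in range(4):
        im=bot.camera(n).astype(float); yy,xx=np.mgrid[:384,:512]
        w=np.clip(im[...,1]-im[...,2]-12,0,None)*(np.hypot(xx-cx,yy-cy)<rad); P.append([(w*xx).sum()/w.sum(),(w*yy).sum()/w.sum()])
    P=np.array(P); print(n,P.mean(0),P.std(0)); return P.mean(0)
a=soft('top',320.7,216.9); b=soft('side',309,170.5)
print(atz('top',a,121).round(1),atz('side',b,121).round(1))
bot.line_to([519,232.4,95],100); st('lift')
bot.line_to([519,232.4,240],250)
bot.move_ptp([478.5,-214.3,230],Q(BT+np.pi/2-.005)); st()
ims=bot.camera('side')[:,:,::-1]; 
c=soft('side',309,170.5); print(atz('side',c,121).round(1))
bot.line_to([478.5,-214.3,176],120); st('hover')
crops([('side',280,115)],'pics/z3.png',s=10)
E
```

```text
top [320.8088788  216.99481917] [0.00517821 0.00333426]
side [308.79752615 169.92879558] [0.00961946 0.02928066]
[ 478.  -213.4  121. ] [ 479.8 -217.1  121. ]
lift t14.2 tcp [518.7 232.3  94.7] F [ 0.4 -0.2 -0.3] w9.8 ff 50.0 M [ 0.02  0.08 -0.02]
 t16.5 tcp [ 478.8 -213.8  229.8] F [-0.3  0.3 -1.6] w9.4 ff 50.0 M [0.01 0.04 0.01]
side [308.77175071 169.42175499] [0.02092835 0.03894847]
[ 481.7 -220.1  121. ]
hover t17.4 tcp [ 478.9 -214.4  176.4] F [ 0.6 -0.4  0.3] w10.1 ff 50.0 M [ 0.02  0.12 -0.02]
```

View pics/z3.png

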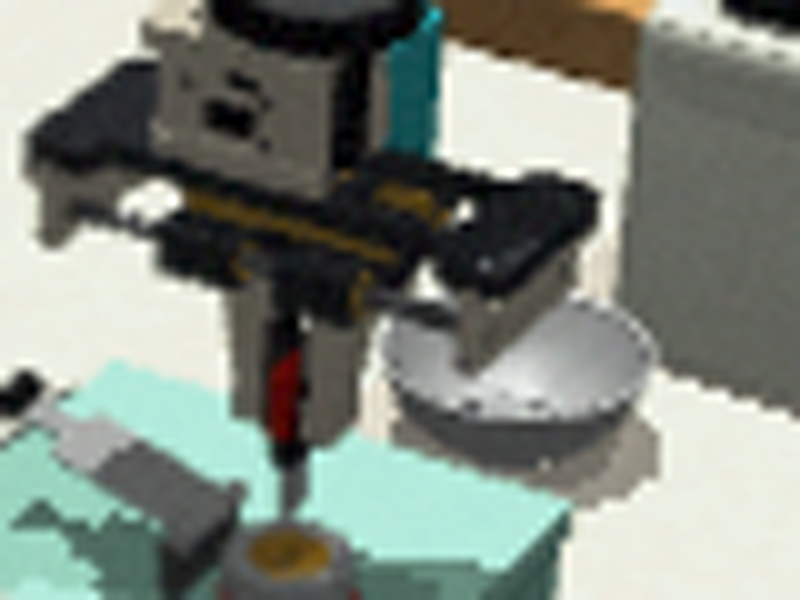

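```bash
python3 - <<'E'
from h import *
print(proj('side',[478.9,-214.4,136.4]), bot.solve_ik([478.5,-214.5,140],Q(BT+np.pi/2)) is not None)
x,y=478.5,-214.5
bot.line_to([x,y,164],80)
for z in(162,160.5,159,157.5,156,154.5):
    bot.line_to([x,y,z],25); bot.pause(.1); s=st(z)
    if np.linalg.norm(s['contact_force'])>8: break
E
```

```text
[[308.82697105 166.79234507]] True
162 t18.1 tcp [ 478.6 -214.5  162.2] F [ 0.2 -0.  -0.1] w9.4 ff 50.0 M [ 0.03  0.08 -0.  ]
160.5 t18.4 tcp [ 478.5 -214.5  160.5] F [-0.4  0.8  0.6] w9.5 ff 50.0 M [0.03 0.1  0.01]
159 t18.8 tcp [ 478.5 -214.5  159. ] F [ 0.2  0.2 -0.7] w9.8 ff 50.0 M [0.08 0.13 0.01]
157.5 t19.1 tcp [ 478.5 -214.5  157.5] F [ 0.   0.6 -0.6] w9.6 ff 50.0 M [0.03 0.1  0.02]
156 t19.5 tcp [ 478.5 -214.5  156. ] F [ 0.8 -0.3  0. ] w9.5 ff 50.0 M [-0.02  0.06  0.  ]
154.5 t19.8 tcp [ 478.5 -214.5  154.5] F [-0.6 -0.7 -0. ] w9.9 ff 50.0 M [0.   0.13 0.02]
```

```bash
python3 - <<'E'
from h import *
bot.move_gripper(5,60)
x,y=478.5,-214.5
for z in np.arange(152,130.5,-2):
    bot.line_to([x,y,z],40); s=st(z)
    if s['contact_force'][2]>45 or np.hypot(*s['contact_force'][:2])>15: print('stop');break
E
```

```text
152.0 t20.3 tcp [ 478.3 -214.5  151.8] F [ 1.   0.8 -0.4] w9.7 ff 60.0 M [ 0.02  0.1  -0.  ]
150.0 t20.6 tcp [ 478.1 -214.5  149.7] F [-1.2 -0.  -0.2] w9.7 ff 60.0 M [-0.    0.5   0.02]
148.0 t20.8 tcp [ 477.7 -214.4  147.5] F [-2.2 -0.1 -0.2] w9.5 ff 60.0 M [0.05 1.28 0.07]
146.0 t21.1 tcp [ 477.6 -214.5  145.5] F [-5.3 -0.9 -1.5] w10.0 ff 60.0 M [-0.19  1.95  0.06]
144.0 t21.3 tcp [ 478.  -214.4  143.5] F [-2.9 -0.9 -3.4] w9.5 ff 60.0 M [-0.08  1.72  0.01]
142.0 t21.6 tcp [ 478.4 -214.5  141.8] F [-4.   0.3 -1.5] w9.5 ff 60.0 M [-0.19  1.89  0.02]
140.0 t21.8 tcp [ 478.7 -214.5  140.1] F [-4.5 -0.6 -0.3] w9.9 ff 60.0 M [-0.32  1.67 -0.02]
138.0 t22.1 tcp [ 479.1 -214.5  137.9] F [-0.5 -0.7 -2.6] w9.9 ff 60.0 M [-0.64  0.64  0.01]
136.0 t22.3 tcp [ 479.1 -214.4  135.9] F [-0.1 -1.7 -3.9] w9.5 ff 60.0 M [-0.45 -0.04 -0.01]
134.0 t22.6 tcp [ 479.1 -214.4  133.9] F [ 1.2 -0.9 -2.7] w10.0 ff 60.0 M [-0.09 -0.43 -0.08]
132.0 t22.8 tcp [ 479.2 -214.5  132.9] F [-1.1  1.1  6.5] w9.4 ff 60.0 M [0.45 0.66 0.05]
```

```bash
python3 - <<'E'
from h import *
for z in(131,129.5):
    bot.line_to([479,-214.5,z],30); bot.pause(.2); st(z)
crops([('side',280,125)],'pics/z4.png',s=10)
E
```

```text
131 t23.3 tcp [ 479.3 -214.6  132.9] F [-5.6  2.6 15.9] w9.8 ff 60.0 M [ 1.36  2.28 -0.01]
129.5 t23.7 tcp [ 479.4 -214.6  132.7] F [-9.2  6.7 28.2] w10.1 ff 60.0 M [ 2.56  3.95 -0.02]
```

View pics/z4.png

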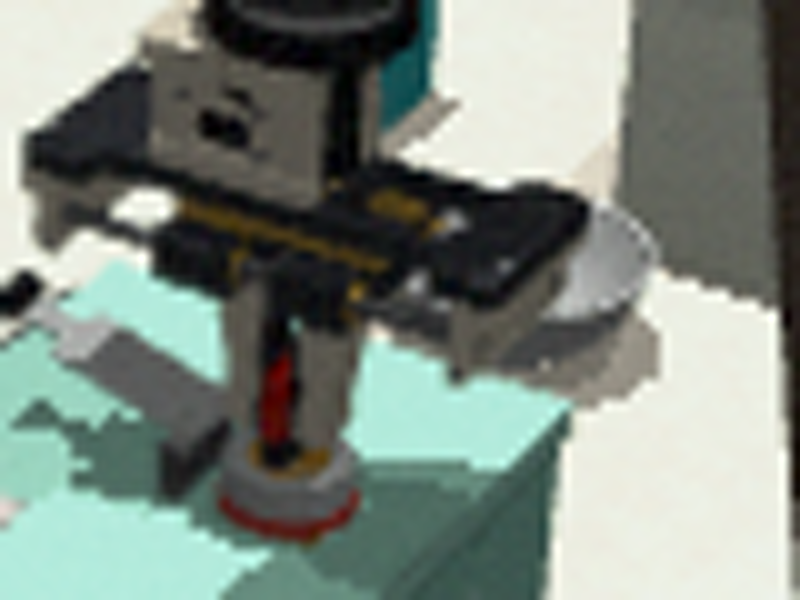

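The neck is seated on the brass at crop (285,455) and the force rises against a hard stop, so the key is home. Next I'll turn it.

```bash
python3 - <<'E'
from h import *
p=[479,-214.5,132.3]
bot.line_to(p,30); st()
t0=BT+np.pi/2-.005
for d in list(np.arange(.2,1.61,.2))+[1.66,1.72,1.76]:
    bot.line_to(p,60,ori=Q(t0-d)) if False else bot.move_ptp(p,Q(t0-d))
    s=st('%.2f'%d)
    if abs(s['moment'][2])>2 or np.linalg.norm(s['contact_force'])>40: print('stop'); break
bot.pause(.3); s=st('end'); print(np.round(s['joint_pos'],3), s['eef_rot'].round(4) if hasattr(s['eef_rot'],'round') else s['eef_rot'])
crops([('side',280,125)],'pics/z5.png',s=10)
E
```

```text
t24.0 tcp [ 479.3 -214.6  132.9] F [-2.6  2.7 10.7] w9.4 ff 60.0 M [1.12 1.5  0.03]
0.20 t24.3 tcp [ 479.4 -214.7  132.9] F [-3.3  1.7  9.7] w9.5 ff 60.0 M [0.61 1.27 0.05]
0.40 t24.6 tcp [ 479.5 -214.8  132.9] F [-2.4  0.3  9.8] w9.5 ff 60.0 M [0.41 1.15 0.04]
0.60 t24.9 tcp [ 479.5 -214.9  132.9] F [-2.5 -0.7  9.3] w9.5 ff 60.0 M [0.   1.12 0.07]
0.80 t25.2 tcp [ 479.5 -214.8  132.9] F [-2.4  1.5  9.6] w9.8 ff 60.0 M [0.28 1.15 0.11]
1.00 t25.6 tcp [ 479.5 -214.8  132.9] F [-2.9  0.4  9.8] w9.7 ff 60.0 M [0.42 1.08 0.12]
1.20 t25.9 tcp [ 479.5 -214.9  132.9] F [-2.8  0.2  9.1] w9.5 ff 60.0 M [0.2  0.97 0.05]
1.40 t26.2 tcp [ 479.6 -215.   132.9] F [-2.2 -0.1  9.6] w9.7 ff 60.0 M [-0.3   0.96  0.07]
1.60 t26.5 tcp [ 479.6 -215.2  132.9] F [-2.6 -1.5  8. ] w9.7 ff 60.0 M [-0.83  0.82  0.06]
1.66 t26.7 tcp [ 479.6 -215.3  132.9] F [-2.1 -2.7  6.7] w9.3 ff 60.0 M [-0.87  0.86  0.09]
1.72 t27.0 tcp [ 479.5 -215.3  132.9] F [-2.8 -2.6  8.2] w9.5 ff 60.0 M [-1.15  0.85  0.12]
1.76 t27.2 tcp [ 479.5 -215.4  132.9] F [-1.9 -2.8  8.1] w9.6 ff 60.0 M [-1.15  0.84  0.13]
end t27.5 tcp [ 479.6 -215.4  132.9] F [-1.8 -2.7  7.9] w10.1 ff 60.0 M [-1.16  0.85  0.14]
[-0.047  0.197 -0.446  0.002 -0.927 -1.687] [ 8.110e-02  9.967e-01 -8.000e-04  4.000e-04]
```

View pics/z5.png

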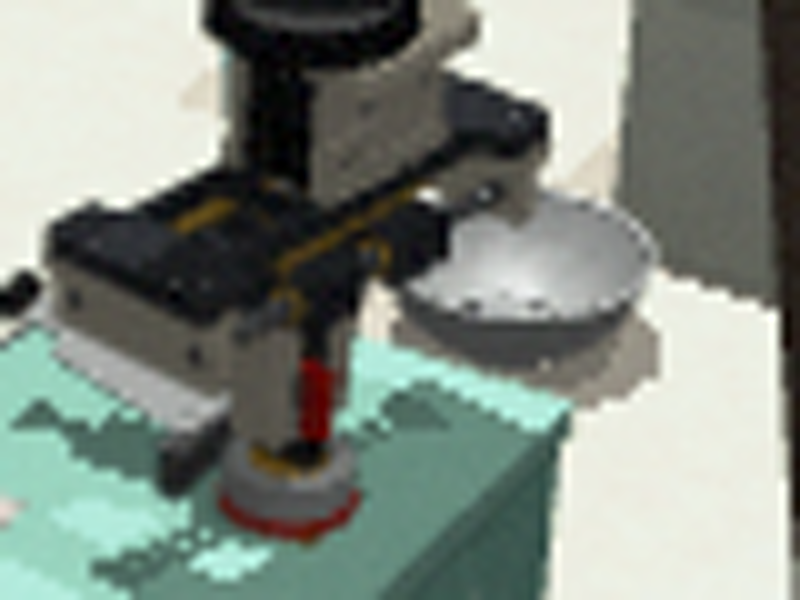

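The key has turned, with the moment at the spring's 0.13 N m. I'll go on a little until the moment rises sharply at the stop.

```bash
python3 - <<'E'
from h import *
p=[479,-214.5,132.3]
t0=BT+np.pi/2-.005
for d in(1.79,1.82,1.85,1.88,1.91):
    bot.move_ptp(p,Q(t0-d)); bot.pause(.15)
    m=np.mean([(bot.pause(.02),bot.read_state()['moment'][2])[1] for _ in range(6)]); s=st('%.2f'%d); print('Mz %.3f'%m,'actual',round(2*np.arctan2(s['eef_rot'][1],s['eef_rot'][0])-np.pi-t0,3))
    if m>.4: break
E
```

```text
1.79 t28.1 tcp [ 479.5 -215.4  132.9] F [-1.7 -2.5  7.7] w9.3 ff 60.0 M [-1.13  0.88  0.28]
Mz 0.299 actual -1.789
1.82 t28.6 tcp [ 479.5 -215.4  132.9] F [-2.2 -3.4  8.5] w9.9 ff 60.0 M [-1.21  0.88  0.46]
Mz 0.477 actual -1.818
```

```bash
python3 -c "
from h import *
bot.pause(.5); st(); print(bot.close_job())"
```

```text
t29.1 tcp [ 479.5 -215.4  132.9] F [-2.1 -2.7  6.6] w9.7 ff 60.0 M [-1.22  0.85  0.52]
the job is handed in; nothing more can be done
None
```

I swung the hasp right back, pushed the red key fully home, and turned it clockwise to the stop; the arm was still gripping it there when I handed the job in at 29 s, and no verdict came back.

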